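# Latch the gluing cradle on a turned post

## Robot

A 6-joint arm with a two-finger parallel gripper is mounted at the origin on the work surface. World frame = base frame: x ahead of the robot, y to its left, z up, the work surface at z = 0. Lengths are in m, angles in degrees, forces in N, time in s.
With the tool pointing down it reaches from about 0.35 to 0.875 m from the base axis. Payload 4.2 kg.
Tool frame: the origin (TCP) lies on the centre line of the jaws, within the pads' length; the fingertips stand tip_reach ahead of it and the grasp point (between the pads) is the TCP (tip_reach is the distance from the TCP to the fingertips, in m); z points along the fingers, y is the line along which they close (so a half turn about z gives the same grasp; the last joint's range is limited). The gripper opens to 87 mm and grips with 3 to 60 N. Pads are 19 mm wide; open, the fingers measure 117 mm over their backs; the gripper's body (75 mm by 190 mm) begins 51 mm behind the grasp point.
Start: joints at [91.937, 22.042, 0.453, 0, -68.411, -14.817], TCP at [0.139, 0.609, 0.203] pointing down, gripper open.
Joint ranges: [-179.83, 179.83], [-69.29, 118.12], [-61.27, 80.66], [-181.25, 117.63], [-171.15, -9.14], [-177.46, 177.46]. Speed limits (degrees/s): [159.86, 159.86, 180, 180, 180, 180].

## Interface

Orientations are given as a 3x3 rotation matrix whose columns are the frame's x, y, z axes.
In Python, from station import sense, capture, finish_job, tip_reach gives the robot as it stands.
- The arm moves only by the tool arm_command, never from a script. Its argument "deltas" is a list of rows, each a list of 7 numbers: the turn, a rotation vector about the tool's x, y, z in rad, then the shift along the tool's x, y, z in cm, then the closure, from -1 (fully open) to 1 (shut), so that 0 is half open. In form: [[rx, ry, rz, dx, dy, dz, hand], ...]. A call has 1 to 8 rows; each row is the pose to reach, as a shift and turn from the pose commanded when the call began, along the tool's axes at that moment; what a row does not reach only later rows make up. A row lasts 1/12 s, in which the tool goes at most 41.7 mm and 7.16 degrees, less where a joint would pass 70% of its speed; a pose out of reach is approached as far as the arm can. A call with a gripper value outside its range is refused whole. The fingers move at their own pace and stop on an object; the grip force is fixed at half the most. Time passes only in rows, so rows that repeat a pose let the fingers close. It gives the time, the measured TCP pose, the force, the opening and the grip force at its end, in the units of the state.
- sense(): the state, without advancing time (a new reading comes with each control period).
- capture(name): name is "scene" or "top"; returns a dict with "pixels" (420x560x3 uint8, blue, green, red), "fovy" (degrees; the focal length in pixels is half the picture's height over the tangent of half this angle, whatever the lens; pixels are square), "cx", "cy" (the principal point, pixels), "rvec" (rotation vector, rad) and "tvec" (3), from world to camera coordinates, as OpenCV has them. Camera axes: x right, y down, z forward; pixel columns grow to the right and rows downward; lengths in m; the calibration is good to about 2 mm. A picture is of the moment at which its call begins. There is no depth.
- finish_job(): hands the job in; it is judged then, once.
The state is a dict: "time_s": time; "joints": joint angles; "joint_velocities": joint speeds; "effort": joint torques, N m; "tcp_pos": TCP position; "ee_rot": TCP orientation; "wrist_force": force on the tool from outside, world axes, zero at the start; "moment": the same for the moment, N m; "gripper_width": opening from 0.0 (shut) to 1.0 (fully open); "gripper_force": force on a finger pad.
Only numpy, scipy, OpenCV 4.12 (cv2) and the standard library are available. Lean on these libraries where they do the work, as an engineer would, in place of code of your own. Each camera call takes 0.05 s, during which the arm holds its last target. There are 200 camera calls.

## Task

Clamp the turned post in the wooden gluing cradle: lift the draw latch's wire loop by its T-grip over the pair of hooks on the sliding jaw, set its cross bar down into the slot behind them and draw it back snug under the hooks without dragging the jaw along; then let go and press the latch lever down over centre until it is fully home. Be gentle: never ram the loop, the hooks or the lever, and leave everything else on the bench where it is.

Things in the scene. Friction and masses are not known exactly. Their poses are not given: they have to be found in the camera images.
- cradle: Gluing cradle fixed to the bench, board 160 (x) by 300 (y) by 12 mm; origin: centre of its underside, z up. Dark fixed block, 90 wide, y -140 to -25, top at z 60, carries lever and loop. A turned post 190 long lies across the middle, along x, top z 60. Dark sliding jaw, 90 wide, y +55 to +125 when open, faced with thick soft foam, top at z 60, carries two hooks. The latch works in the plane x = 0.
- lever_pivot (a point): The lever's fixed hinge axis, parallel to the cradle's x, 14 mm above the fixed block's top, at cradle (0, -45, 74) mm. The loop's own pivot sits on the lever 16 mm from this axis, 10 degrees ahead of the handle in the closing sense, so dragging the loop to or from the hooks swings the lever too; with the lever far back the two come into line and pulling the loop cannot bring it forward.
- lever (a joint): Angle of the steel lever (18 wide, 5 thick, 65 mm long, black end plate 26 wide), rad. 0: leans towards the hooks (+y), 25 degrees above level; 1.13: upright; 2.70, its stop, fully home: level, pointing away from the hooks (-y). It stays where left (friction 0.05 Nm). Pressing it near its end with the loop hooked takes 3 to 13 N at most, until it passes centre about 15 degrees before the stop.
- lever_tip (a point): Middle of the end plate's pressing face (the side towards the hooks, uppermost when home), 58 mm from the pivot. More than 30 N on the lever damages it.
- loop (a joint): Angle of the wire loop against the lever, rad: 0 when it points the same way as the lever's handle, negative when turned from there towards the hooks. It stays where it is left (friction 0.045 Nm).
- loop_bar (a point): Middle of the loop's cross bar: 5 mm round steel, 39 mm long, parallel to the cradle's x, 130 mm from the loop's own pivot. Bar centre above the jaw's top: 2.5 mm when down in the slot behind the hooks, 10.5 when resting on the back edge, 15.5 when resting on the hooks.
- loop_grip (a point): Centre of the loop's T-grip: a round wooden rod 12 mm thick, 40 long, parallel to the bar, on a thin neck 40 mm from the bar's middle, square to the loop. It can be pinched across (along the cradle's y) from above, and turns between the fingers; the neck passes between the hooks. Forcing the bar down with over 20 N on the lips or back edge, or 30 N on the jaw, bruises them.
- jaw (a joint): How far the sliding jaw has been drawn towards the lever (-y), m: 0 open, about 0.006 to 0.018 when latched. A return spring pushes it open: 10 N at 0, 2.8 N more per mm. Pulled by the T-grip it must not be dragged more than 2.5 mm; the lever does that work.
- hook_mid (a point): Point on the jaw's top face, moving with it, midway between the hooks, at the nominal place of their throat face; axes as the cradle's. The steel keeper (hooks and back edge) is set by a screw: its true throat lies anywhere within 6 mm of this point along y and is not measured; find it by feel or sight.
- slot_mid (a point): On the jaw's top, 8.75 mm to +y of hook_mid: nominal middle of the slot. From the true throat: two hooks 8 wide, 12 mm apart, y -9 to 0, 13 high, lips reaching to y +5 at height 8 to 13; the slot, open above from y +5 to +12.5; a back edge y +12.5 to +16.5, 8 high, 28 wide. Drawn back to -y the bar slides under the lips to the throat.

How it is judged (in metres and radians):
On the way, in this order (a step that is already met when the one before it is completed fails the run):
1. the loop's bar is down in the slot behind the hooks, before the lever is pressed (z of loop_bar in the frame of hook_mid below 0.0075 m and y of loop_bar in the frame of hook_mid between -0.0045 and 0.0175 m and value of joint lever below 1.65 rad), for 0.1 s.
2. the loop, still held by its T-grip, is drawn back snug: the bar low under the lips and bearing on a hook's throat with over 1.5 N ((contact force between loop_c0 and keeper_c0 above 1.5 N or contact force between loop_c0 and keeper_c2 above 1.5 N) and z of loop_bar in the frame of hook_mid below 0.0075 m and y of loop_bar in the frame of hook_mid above -0.0045 m and contact force between the fingers and loop_c1 above 0.5 N), for 0.1 s.
3. the lever is pressed over centre, fully home, and has drawn the jaw (value of joint lever above 2.62 rad and value of joint jaw above 0.0035 m), for 0.2 s.
At the end, for the whole second after the job is handed in: The lever lies home (within 0.08 rad, about 5 degrees, of its stop) and still, the loop's bar is caught behind the hooks under their lips, and the jaw is drawn at least 3.5 mm (all of step 3 and z of loop_bar in the frame of hook_mid below 0.0095 m and y of loop_bar in the frame of hook_mid between -0.0045 and 0.0105 m and velocity of joint lever between -0.05 and 0.05 rad/s); the robot touches nothing.
It fails at once if the lever is rammed (over 30 N on it) (contact force between lever_c0 and anything else above 30 N).
It fails at once if the loop's bar is rammed down (over 20 N on a hook's lip or on the back edge, over 30 N on the jaw's top) (contact force between loop_c0 and keeper_c1 above 20 N or contact force between loop_c0 and keeper_c3 above 20 N or contact force between loop_c0 and keeper_c4 above 20 N or contact force between loop_c0 and jaw_c0 above 30 N).
It fails at once if the jaw is dragged more than 2.5 mm by the held T-grip (contact force between the fingers and loop_c1 above 0.5 N and value of joint jaw above 0.0025 m).
It fails at once if a bystander on the bench or cradle is shoved more than 25 mm (distance of any of finial, pencil, gouge, mallet, glue, tin, tape, offcut from where it was at the start of the episode above 0.025 m).
It also fails if it takes over 72 s, if anything falls off the work surface, if the arm or the gripper's body presses on something with over 40 N, if the wrist force passes 120 N, or if a joint passes its speed limit or range.

## Working session

There is one attempt and no reset: what is moved stays moved. The work goes in short steps, Python scripts to look and compute and a tool call to move; the robot and the scene stay as the last step left them, time stands still between calls to the robot, and variables do not carry over. Pictures are saved under pics/ and viewed, at most 10 in all, crops included, and the job is handed in when it is done.

Besides the shell and the picture viewer there is one more tool, called after "Emit:" as a command line: name --pt "numbers of a row" for each row, then --argument value for the rest. arm_command: Moves the arm, as the interface text tells. Its arguments: {"type":"object","properties":{"deltas":{"type":"array"}},"required":["deltas"]}

```bash
mkdir -p pics; ls; python3 - <<'E'
from station import *
import cv2
s=sense();print(s,tip_reach)
for n in("scene","top"):
    c=capture(n);print(n,{k:c[k] for k in c if k!='pixels'})
    cv2.imwrite(f"pics/{n}0.png",cv2.resize(c['pixels'],(800,600),interpolation=cv2.INTER_CUBIC))
E
```

```text
pics
{'time_s': 0.0, 'joints': array([ 9.19389623e+01,  2.20915158e+01,  3.80502559e-01, -2.89539552e-02,
       -6.84105141e+01, -1.48157067e+01]), 'joint_velocities': array([ 0.0292082 ,  0.01956965,  0.03252242, -0.08112142,  0.01243509,
       -0.03384003]), 'effort': array([ 1.39859912e-03, -3.90658915e+01,  1.87408483e+01,  4.21994403e+00,
        1.11012973e-02, -1.75497066e-04]), 'tcp_pos': array([0.1391325 , 0.60866492, 0.20215672]), 'ee_rot': array([[ 9.74810180e-01, -2.23035771e-01, -3.97856152e-04],
       [-2.23036109e-01, -9.74807844e-01, -2.13569127e-03],
       [ 8.85022526e-05,  2.17062988e-03, -9.99997640e-01]]), 'wrist_force': array([-0.1769338 ,  0.41297106,  0.01721669]), 'moment': array([0.01617106, 0.01584153, 0.04571604]), 'gripper_force': 0.0, 'gripper_width': 0.9968919423268622} 0.019
scene {'fovy': 57.10032143122697, 'cx': 277.8165622012987, 'cy': 213.89029362030197, 'rvec': array([ 2.04222921,  0.97992634, -0.46494878]), 'tvec': array([-0.41856831, -0.14920121,  1.05158101])}
top {'fovy': 42.80577766403587, 'cx': 273.96787322810866, 'cy': 209.33996946994276, 'rvec': array([ 2.21804513, -2.15567858,  0.12122424]), 'tvec': array([0.02783754, 0.56143076, 0.72352159])}
```

View pics/scene0.png

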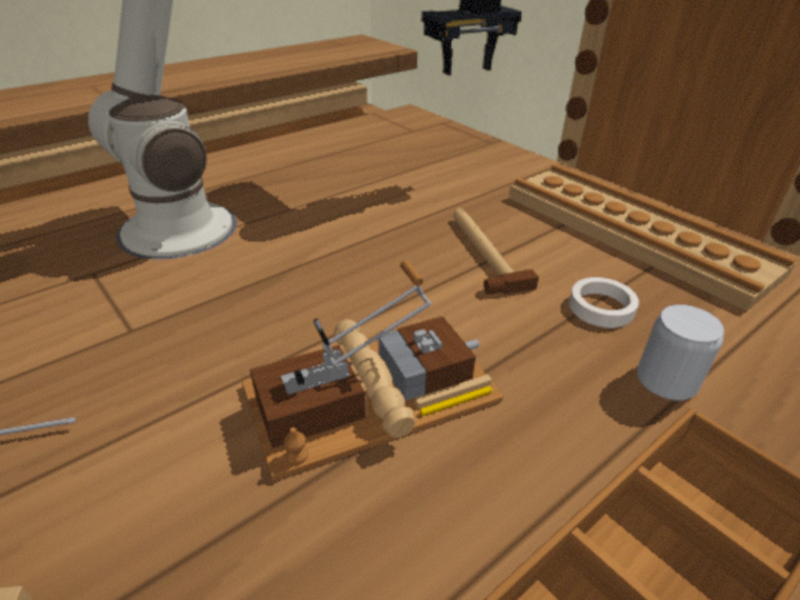

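View pics/top0.png

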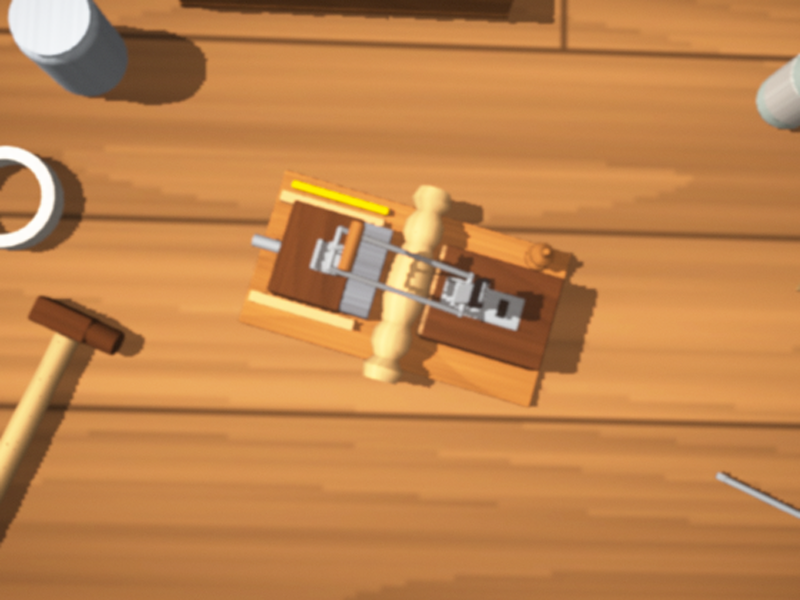

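The scene view shows the cradle at about (370,390), the loop raised over the post with its grip at (411,272), and the hooks at (428,340). The top view shows the cradle with its board corners at about (288,172), (573,262), (533,405) and (240,320). I need crops for accuracy.

```bash
python3 - <<'E'
from station import *
import cv2
for n,(x0,y0,w,h) in (("scene",(165,170,200,150)),("top",(160,110,256,192))):
    c=capture(n)['pixels']; k=800/w
    cv2.imwrite(f"pics/{n}raw.png",c)
    cv2.imwrite(f"pics/{n}1.png",cv2.resize(c[y0:y0+h,x0:x0+w],(800,600),interpolation=cv2.INTER_CUBIC))
E
```

```text
(no output)
```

View pics/scene1.png

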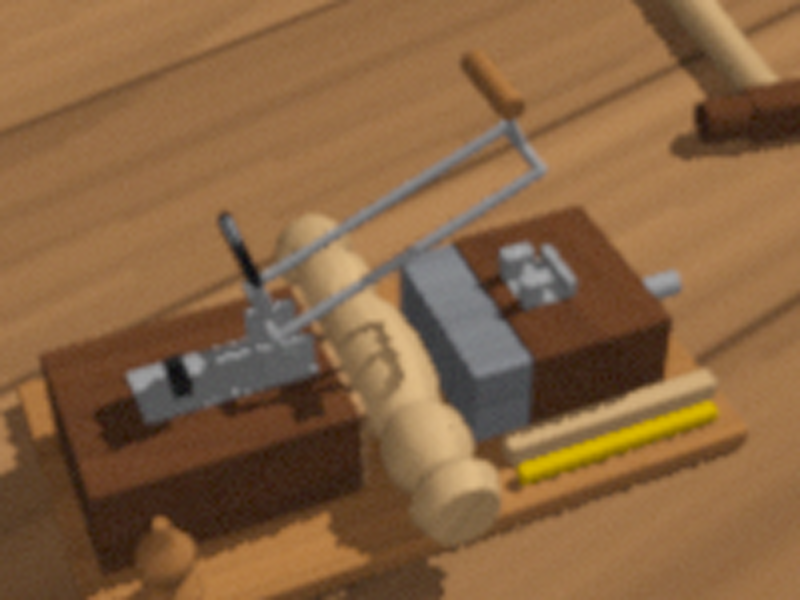

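View pics/top1.png

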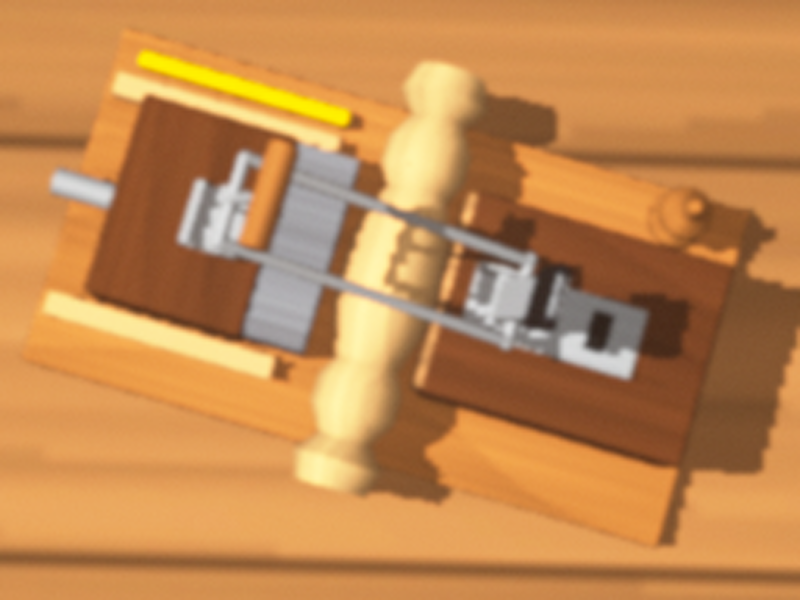

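The crops show the board, block and jaw corners, the bar at scene crop (508,125)-(543,170), the grip at (493,83), the end plate at (240,250) and the back edge at (560,268). In the top crop the grip is at (268,194). Next I fit the model.

```bash
cat > h.py <<'E'
import numpy as np, cv2
from scipy.optimize import least_squares
from scipy.spatial.transform import Rotation as R
P0=np.array([0,-45,74.])
def u(a): return np.array([0,np.cos(a),np.sin(a)])
def latch(q,l):
    a=np.radians(25)+q; pv=P0+16*u(a+np.radians(10)); bar=pv+130*u(a+l)
    return pv,bar,bar+40*u(a+l+np.pi/2),P0+58*u(a)   # pivot, bar, grip, tip
def bar_ik(by,bz,q0=1.2):
    "pivot direction for given q is fixed: returns q such that |bar-pv|=130 nearest q0, l"
    f=lambda p: latch(*p)[1][1:]-[by,bz]
    s=least_squares(f,[q0,-1.]); return s.x,np.abs(s.fun).max()
def W(p,x,y,yaw): 
    p=np.atleast_2d(p)/1000; c,s=np.cos(yaw),np.sin(yaw)
    return np.c_[x+c*p[:,0]-s*p[:,1], y+s*p[:,0]+c*p[:,1], p[:,2]]
def proj(c,w):
    f=210/np.tan(np.radians(c['fovy']/2)); K=np.array([[f,0,c['cx']],[0,f,c['cy']],[0,0,1]])
    return cv2.projectPoints(w,c['rvec'],c['tvec'],K,None)[0][:,0]
E
cat > fit.py <<'E'
from h import *; from station import *
S,T=capture("scene"),capture("top")
to=[((80,150,12),(122,30)),((80,-150,12),(750,212)),((-80,-150,12),(658,545)),((-80,150,12),(25,357)),((45,-140,60),(735,265)),((-45,-140,60),(678,465)),((-45,-25,60),(418,385)),((45,125,60),(148,95)),((-45,125,60),(90,290))]
so=[((45,-140,60),(98,497)),((-45,-140,60),(45,355)),((45,-25,60),(362,425)),((45,125,60),(668,320)),((-45,125,60),(582,208)),((80,150,12),(745,435))]
tp=lambda p:np.array(p)/3.125+[160,110]
sp=lambda p:np.array(p)/4+[165,170]
def res(p,full=0):
    x,y,w,q,l,thr,tx,ty,sx,sy=p
    _,b,g,t=latch(q,l); e=np.array([0,thr+14.5,68])
    X=lambda d:np.array([d,0,0])
    A=[k for k,_ in to]+[g]; Bt=[v for _,v in to]+[(268,194)]
    C=[k for k,_ in so]+[b+X(18),b-X(18),g,e,t]; Bs=[v for _,v in so]+[(543,170),(510,125),(493,83),(560,268),(240,250)]
    r=np.r_[(proj(T,W(A,x,y,w))+[tx,ty]-tp(Bt)),(proj(S,W(C,x,y,w))+[sx,sy]-sp(Bs))]
    return r if full else np.r_[r.ravel(),np.array([tx,ty,sx,sy])*.5]
best=min((least_squares(res,[0.05,0.6,w,1.2,-1,78,0,0,0,0],loss='soft_l1') for w in np.arange(-3,3.2,.5)),key=lambda s:s.cost)
np.save("fit.npy",best.x); print(best.x.round(4),best.cost); print(res(best.x,1).round(1).tolist())
x,y,w,q,l=best.x[:5]
for n,p in zip("pv bar grip tip".split(),latch(q,l)): print(n,p.round(1),W(p,x,y,w).round(4))
print(np.degrees(w))
E
python3 fit.py
```

```text
[ 5.74200e-01  3.11000e-02 -2.58400e-01  1.37870e+00 -1.39660e+00
  7.45354e+01  1.26850e+00  7.99000e-02 -3.25300e-01  1.77650e+00] 17.800887128788734
[[0.6, -1.5], [0.2, -0.7], [-0.0, 0.7], [-1.8, 0.6], [0.2, -0.2], [0.7, 0.5], [0.5, 1.5], [-1.7, -1.8], [-3.1, -0.1], [0.6, 0.2], [-1.9, 1.8], [-1.4, 0.3], [0.7, -1.7], [2.2, 0.1], [-0.1, -0.5], [2.0, -0.9], [0.2, 0.6], [-1.1, 0.3], [-0.1, 0.6], [-0.0, -0.1], [0.2, -1.3]]
pv [  0.  -51.5  88.6] [[ 0.5611 -0.0187  0.0886]]
bar [  0.   67.3 141.4] [[0.5914 0.0961 0.1414]]
grip [  0.  51. 178.] [[0.5873 0.0804 0.178 ]]
tip [  0.  -59.  130.3] [[ 0.5592 -0.026   0.1303]]
-14.80289969700548
```

```bash
cat >> h.py <<'E'
def delta(s,F,y,z,x=0):
    "tool-frame turn and shift (cm) to TCP at cradle (x,y,z) mm, pointing down, tool y along -cradle y"
    M=s['ee_rot']; c=np.array([np.cos(F[2]),np.sin(F[2]),0]); Rt=np.c_[c,[c[1],-c[0],0],[0,0,-1]]
    d=M.T@(W((x,y,z),*F[:3])[0]-s['tcp_pos'])*100
    return R.from_matrix(M.T@Rt).as_rotvec().round(3),d.round(2)
def where(s,F):
    d=(s['tcp_pos']-[F[0],F[1],0])*1000; c,n=np.cos(F[2]),np.sin(F[2])
    return np.array([c*d[0]+n*d[1],-n*d[0]+c*d[1],d[2]])
E
python3 - <<'E'
from h import *; from station import *
F=np.load("fit.npy"); s=sense()
print(delta(s,F,51,240),delta(s,F,51,178))
S,T=capture("scene"),capture("top")
for thr in (72.5,75,78.5,84): # where hooks/back edge would be in crops
    p=W([(0,thr+14.5,68),(14,thr+14.5,68),(-14,thr+14.5,68),(10,thr,73),(-10,thr,73)],*F[:3])
    print(thr,((proj(T,p)+F[6:8]-[160,110])*3.125).round().tolist(),((proj(S,p)+F[8:10]-[165,170])*4).round().tolist())
E
```

```text
(array([ 0.001, -0.   ,  0.033]), array([55.46, 41.55, -3.68])) (array([ 0.001, -0.   ,  0.033]), array([55.46, 41.55,  2.52]))
72.5 [[196.0, 211.0], [205.0, 180.0], [186.0, 243.0], [235.0, 197.0], [221.0, 242.0]] [[556.0, 269.0], [570.0, 287.0], [542.0, 251.0], [538.0, 282.0], [518.0, 255.0]]
75 [[190.0, 210.0], [200.0, 178.0], [180.0, 241.0], [229.0, 195.0], [215.0, 241.0]] [[561.0, 267.0], [575.0, 286.0], [547.0, 249.0], [543.0, 280.0], [523.0, 254.0]]
78.5 [[182.0, 207.0], [192.0, 176.0], [172.0, 239.0], [221.0, 193.0], [207.0, 238.0]] [[568.0, 265.0], [582.0, 284.0], [553.0, 247.0], [550.0, 278.0], [530.0, 252.0]]
84 [[170.0, 204.0], [179.0, 172.0], [160.0, 235.0], [209.0, 189.0], [195.0, 234.0]] [[578.0, 262.0], [593.0, 281.0], [564.0, 244.0], [561.0, 275.0], [541.0, 249.0]]
```

Emit:
arm_command --pt "0 0 0.01 2.3 1.75 -1 -1" --pt "0 0 0.02 4.6 3.5 -2 -1" --pt "0 0 0.033 6.9 5.2 -3 -1" --pt "0 0 0.033 9.2 6.9 -3.7 -1" --pt "0 0 0.033 11.5 8.6 -3.7 -1" --pt "0 0 0.033 13.8 10.4 -3.7 -1" --pt "0 0 0.033 16.1 12.1 -3.7 -1" --pt "0 0 0.033 18.5 13.85 -3.7 -1"

```text
time_s: 1.07
tcp_pos: [0.2894, 0.4319, 0.2406]
ee_rot: [[0.967, -0.255, 0.0], [-0.255, -0.967, 0.001], [-0.0, -0.001, -1.0]]
wrist_force: [-0.4, -1.1, 0.0]
gripper_width: 0.993
gripper_force: 0.0
```

Emit:
arm_command --pt "0 0 0 2.9 2.1 0 -1" --pt "0 0 0 5.8 4.2 0 -1" --pt "0 0 0 8.7 6.3 0 -1" --pt "0 0 0 11.6 8.4 0 -1" --pt "0 0 0 14.5 10.5 0 -1" --pt "0 0 0 17.4 12.6 0 -1" --pt "0 0 0 20 14.5 0 -1" --pt "0 0 0 22 16 0 -1"

```text
time_s: 1.73
tcp_pos: [0.4618, 0.2202, 0.2405]
ee_rot: [[0.967, -0.256, 0.0], [-0.256, -0.967, 0.0], [0.0, -0.0, -1.0]]
wrist_force: [-0.3, 0.5, 0.7]
gripper_width: 1.0
gripper_force: 0.0
```

Emit:
arm_command --pt "0 0 0 2.5 2 0 -1" --pt "0 0 0 5 4 0 -1" --pt "0 0 0 7.5 6 0 -1" --pt "0 0 0 10 8 0 -1" --pt "0 0 0 12 10 0 -1" --pt "0 0 0 14 11 0 -1" --pt "0 0 0 14.5 11.3 0 -1" --pt "0 0 0 14.5 11.3 0 -1"

```text
time_s: 2.4
tcp_pos: [0.5727, 0.0748, 0.2397]
ee_rot: [[0.966, -0.257, -0.001], [-0.257, -0.966, -0.0], [-0.001, 0.0, -1.0]]
wrist_force: [-0.2, -0.1, -0.1]
gripper_width: 0.997
gripper_force: 0.0
```

```bash
python3 - <<'E'
from h import *; from station import *
F=np.load("fit.npy"); s=sense()
print(s['time_s'],where(s,F),s['wrist_force'],delta(s,F,51,181))
for n,(x0,y0,w,h) in (("scene",(165,120,240,180)),):
    c=capture(n)['pixels']
    cv2.imwrite("pics/a.png",cv2.resize(c[y0:y0+h,x0:x0+w],(800,600),interpolation=cv2.INTER_CUBIC))
E
```

```text
2.4 [-12.64621271  41.90923241 239.70790897] [-0.15489056 -0.07672401 -0.0966225 ] (array([ 0.   ,  0.001, -0.002]), array([ 1.27, -0.91,  5.87]))
```

View pics/a.png

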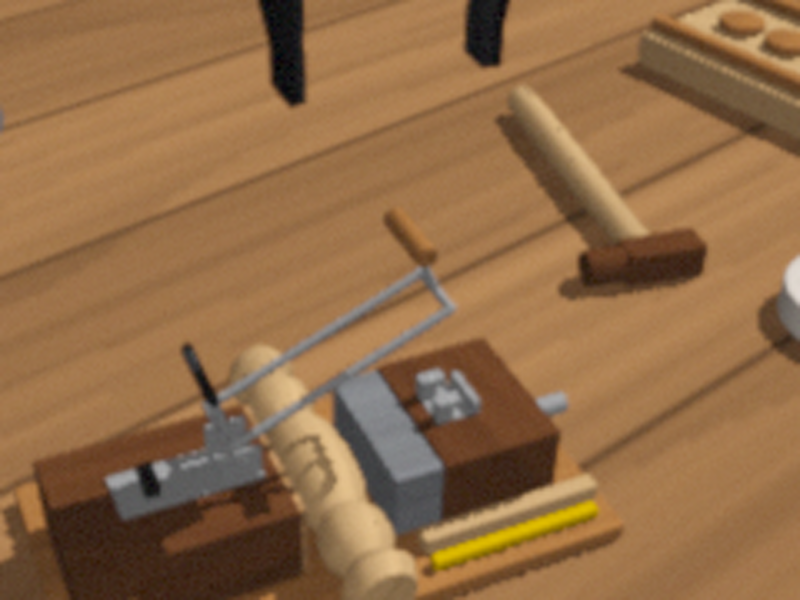

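The fingertips are above the grip, at crop (290,100) and (487,62), and the grip is at (411,235). I descend over it.

Emit:
arm_command --pt "0 0 0 0.6 -0.45 0 -1" --pt "0 0 0 1.25 -0.9 0 -1" --pt "0 0 0 1.25 -0.9 1.5 -1" --pt "0 0 0 1.25 -0.9 3 -1" --pt "0 0 0 1.25 -0.9 4.5 -1" --pt "0 0 0 1.25 -0.9 5.5 -1" --pt "0 0 0 1.25 -0.9 5.9 -1" --pt "0 0 0 1.25 -0.9 5.9 -1"

```text
time_s: 3.12
tcp_pos: [0.5861, 0.082, 0.1803]
ee_rot: [[0.967, -0.254, -0.002], [-0.254, -0.967, -0.001], [-0.001, 0.001, -1.0]]
wrist_force: [0.3, -0.1, -0.0]
gripper_width: 1.0
gripper_force: 0.0
```

```bash
python3 - <<'E'
from h import *; from station import *
F=np.load("fit.npy"); s=sense()
print(s['time_s'],where(s,F),s['wrist_force'])
ims=[]
for n,(x0,y0,w,h) in (("scene",(230,150,120,90)),("top",(190,140,120,90))):
    c=capture(n)['pixels']
    ims.append(cv2.resize(c[y0:y0+h,x0:x0+w],(400,300),interpolation=cv2.INTER_CUBIC))
cv2.imwrite("pics/b.png",np.hstack(ims))
E
```

```text
3.1167 [ -1.53260448  52.29642758 180.33819867] [ 0.25516131 -0.14451314 -0.01588029]
```

View pics/b.png

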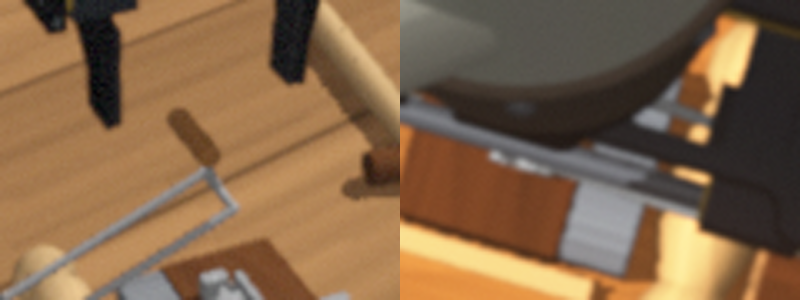

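```bash
python3 - <<'E'
from h import *; from station import *
F=np.load("fit.npy"); s=sense(); S,T=capture("scene"),capture("top")
M=s['ee_rot'];p=s['tcp_pos']
q=np.array([p+M@np.array([0,d,.019]) for d in (-.0505,.0505,0)])
print(((proj(S,q)-[230,150])/120*400).round())
_,b,g,t=latch(*F[3:5])
print('grip,bar',((proj(S,W([g,b],*F[:3]))+F[8:10]-[230,150])/120*400).round())
# independent triangulation of grip, no offsets
P=[]
f=lambda x:np.r_[proj(S,x[None])[0]-(np.array([493,83])/4+[165,170]),proj(T,x[None])[0]-(np.array([268,194])/3.125+[160,110])]
r=least_squares(f,p);print(r.x,r.fun)
E
```

```text
[[286. 133.]
 [101. 180.]
 [196. 156.]]
grip,bar [[194. 138.]
 [220. 191.]]
[0.58774971 0.07972361 0.17621224] [ 0.02315165 -0.00250457  0.01240362  0.01005906]
```

The visible fingertips sit about 35 mm higher than tip_reach predicts. I lift and close to see where the tips are when shut.

Emit:
arm_command --pt "0 0 0 0.15 0.1 -1.5 -1" --pt "0 0 0 0.15 0.1 -3 -1" --pt "0 0 0 0.15 0.1 -4.5 0.3" --pt "0 0 0 0.15 0.1 -5 0.6" --pt "0 0 0 0.15 0.1 -5 0.6" --pt "0 0 0 0.15 0.1 -5 0.6" --pt "0 0 0 0.15 0.1 -5 0.6" --pt "0 0 0 0.15 0.1 -5 0.6"

```text
time_s: 3.98
tcp_pos: [0.5871, 0.08, 0.2301]
ee_rot: [[0.967, -0.255, -0.002], [-0.255, -0.967, -0.001], [-0.002, 0.001, -1.0]]
wrist_force: [0.9, 0.6, 0.2]
gripper_width: 0.628
gripper_force: 0.0
```

```bash
python3 - <<'E'
from h import *; from station import *
s=sense(); S=capture("scene"); p=s['tcp_pos'];M=s['ee_rot']; w=.087*s['gripper_width']/2
q=np.array([p+M@np.array([0,d,z]) for z in(.019,-.051) for d in (-w-.007,w+.007)])
x0,y0=230,60
uv=((proj(S,q)-[x0,y0])*5).astype(int); print(where(s,np.load('fit.npy')),s['gripper_width'],uv.tolist())
im=cv2.resize(S['pixels'][y0:y0+120,x0:x0+120],(600,600),interpolation=cv2.INTER_CUBIC)
for k in uv: cv2.circle(im,tuple(map(int,k)),4,(0,0,255),-1)
cv2.imwrite("pics/c.png",im)
E
```

```text
[-5.32125470e-02  5.05696825e+01  2.30147676e+02] 0.6279632011231188 [[390, 538], [193, 582], [405, 334], [194, 373]]
```

View pics/c.png

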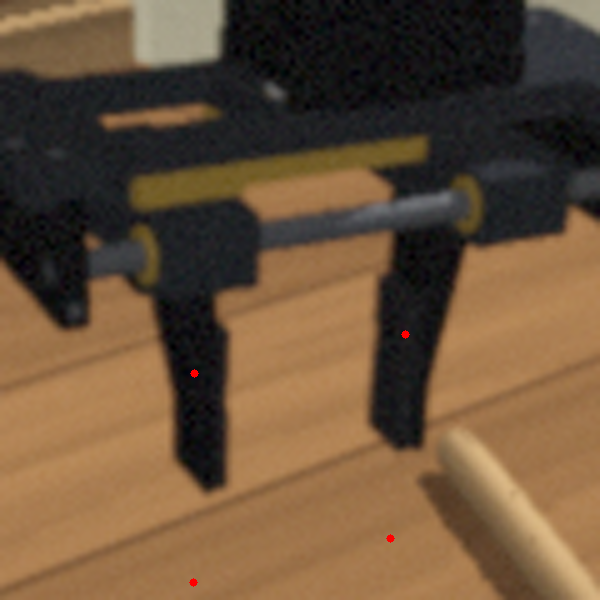

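```bash
python3 - <<'E'
from h import *; from station import *
s=sense(); S,T=capture("scene"),capture("top"); p=s['tcp_pos'];M=s['ee_rot']; w=.087*s['gripper_width']/2
print(s['joints'],'base',proj(S,np.zeros((1,3)))/.7)
q=np.array([p+M@np.array([a,d,z]) for z in(.019,-.051) for a,d in ((0,-w-.007),(0,w+.007))]+[p+M@np.array([a,d,-.051]) for a in(-.0375,.0375) for d in (-.095,.095)])
uv=(proj(T,q)*1.4286); im=cv2.resize(T['pixels'],(800,600),interpolation=cv2.INTER_CUBIC);im=cv2.convertScaleAbs(im,alpha=1.6,beta=20)
for i,k in enumerate(uv): cv2.circle(im,tuple(map(int,k)),3,[(0,0,255),(0,0,255),(0,255,0),(0,255,0)][i] if i<4 else (255,0,255),-1)
cv2.imwrite("pics/d.png",im); print(uv.round().tolist())
E
```

```text
[ 2.33963749e+01  1.79558650e+01 -1.71240947e+00 -1.05493899e-02
 -7.04405024e+01  5.18352818e+01] base [[177.41124703 227.32630926]]
[[307.0, 227.0], [392.0, 252.0], [298.0, 207.0], [394.0, 235.0], [187.0, 235.0], [472.0, 318.0], [222.0, 125.0], [503.0, 208.0]]
```

View pics/d.png

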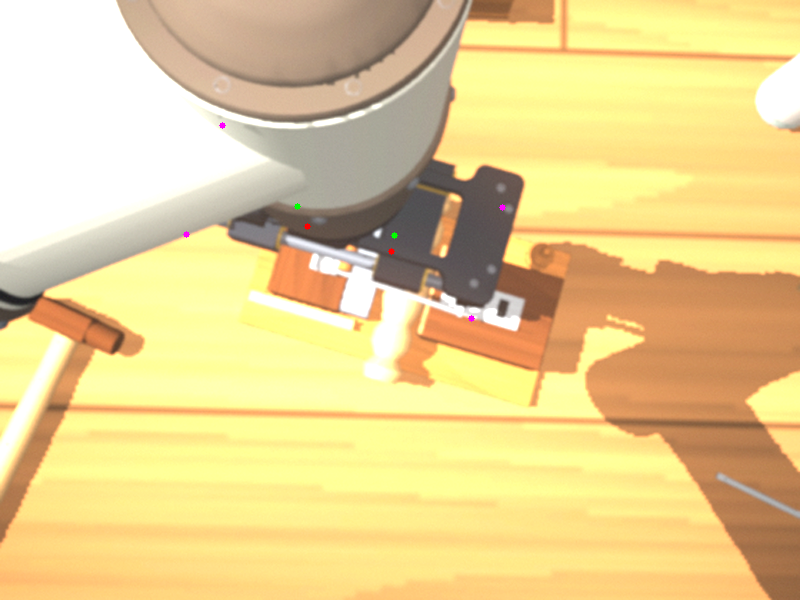

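The top view is mostly hidden by the arm. Vision puts the tips near z≈211 while the state puts them at z=211-~31. A safe way to test is to descend and close: the opening then tells whether the rod is caught.

Emit:
arm_command --pt "0 0 0 0 0 0 0" --pt "0 0 0 0 0 1.5 0" --pt "0 0 0 0 0 3 0" --pt "0 0 0 0 0 4.5 0" --pt "0 0 0 0 0 5 0.5" --pt "0 0 0 0 0 5 1" --pt "0 0 0 0 0 5 1" --pt "0 0 0 0 0 5 1"

```text
time_s: 4.8
tcp_pos: [0.5884, 0.0803, 0.1824]
ee_rot: [[0.967, -0.255, 0.002], [-0.255, -0.967, 0.0], [0.002, -0.001, -1.0]]
wrist_force: [-0.1, 0.2, -0.0]
gripper_width: 0.28
gripper_force: 0.0
```

Emit:
arm_command --pt "0 0 0 0 0 0 1" --pt "0 0 0 0 0 0 1" --pt "0 0 0 0 0 0 1" --pt "0 0 0 0 0 0 1" --pt "0 0 0 0 0 0 1" --pt "0 0 0 0 0 0 1"

```text
time_s: 5.3
tcp_pos: [0.5877, 0.0802, 0.1814]
ee_rot: [[0.967, -0.255, 0.0], [-0.255, -0.967, 0.0], [0.0, -0.0, -1.0]]
wrist_force: [0.1, 0.1, 0.4]
gripper_width: 0.005
gripper_force: 0.0
```

```bash
python3 - <<'E'
from h import *; from station import *
s=sense(); S=capture("scene"); cv2.imwrite("pics/sraw2.png",S['pixels'])
q=np.array([[.1391+ -.223*d,.6087-.9748*d,.2022+z] for z in(-.019,.012,.051) for d in(-.0505,.0505)])
print((proj(S,q)/.7).round().tolist(), where(s,np.load('fit.npy')),s['gripper_width'],s['gripper_force'],s['wrist_force'])
E
```

```text
[[485.0, 87.0], [444.0, 93.0], [487.0, 72.0], [445.0, 77.0], [489.0, 52.0], [447.0, 57.0]] [  0.46359013  50.8750325  181.35833701] 0.005472112153406558 0.0 [0.07722776 0.06800705 0.3621645 ]
```

The fingers shut on nothing, so the TCP reading does not match the real tips: they are about 35-40 mm higher. I calibrate by touching the bare bench beside the cradle with closed fingertips.

Emit:
arm_command --pt "0 0 0 -2 0 -0.5 1" --pt "0 0 0 -5 0 -0.5 1" --pt "0 0 0 -8 0 0 1" --pt "0 0 0 -11 0 0 1" --pt "0 0 0 -14 0 0 1" --pt "0 0 0 -17 0 0 1" --pt "0 0 0 -18 0 1 1" --pt "0 0 0 -18 0 2 1"

```text
time_s: 6.02
tcp_pos: [0.4118, 0.1264, 0.162]
ee_rot: [[0.968, -0.253, 0.002], [-0.253, -0.968, 0.002], [0.001, -0.002, -1.0]]
wrist_force: [-0.4, 0.5, -0.9]
gripper_width: 0.008
gripper_force: 0.0
```

Emit:
arm_command --pt "0 0 0 0 0 2 1" --pt "0 0 0 0 0 4 1" --pt "0 0 0 0 0 6 1" --pt "0 0 0 0 0 8 1" --pt "0 0 0 0 0 10 1" --pt "0 0 0 0 0 12 1" --pt "0 0 0 0 0 12.5 1" --pt "0 0 0 0 0 12.5 1"

```text
time_s: 6.68
tcp_pos: [0.4129, 0.1254, 0.0352]
ee_rot: [[0.967, -0.255, -0.003], [-0.255, -0.967, -0.002], [-0.002, 0.003, -1.0]]
wrist_force: [-0.8, 0.0, 0.8]
gripper_width: 0.005
gripper_force: 0.0
```

```bash
python3 - <<'E'
from h import *; from station import *
s=sense(); S,T=capture("scene"),capture("top"); p=s['tcp_pos']
print(where(s,np.load('fit.npy')),s['wrist_force'])
ims=[]
for c in (S,T):
    q=np.array([p+[0,0,z] for z in (-.019,.019)])
    uv=proj(c,q); x0,y0=(uv[0]-[50,75]).astype(int); x0=max(x0,0);y0=max(y0,0)
    im=cv2.resize(c['pixels'][y0:y0+150,x0:x0+100],(400,600),interpolation=cv2.INTER_CUBIC)
    for k,col in zip(uv,[(0,0,255),(0,255,0)]): cv2.circle(im,tuple(map(int,(k-[x0,y0])*4)),3,col,-1)
    print(uv,x0,y0); ims.append(im)
cv2.imwrite("pics/e.png",np.hstack(ims))
E
```

```text
[-180.12556426   49.94282889   35.21948149] [-0.79375746  0.0319995   0.75974424]
[[250.49189597 208.74585313]
 [249.996363   194.58138835]] 200 133
[[211.97411808 314.33042166]
 [209.33085305 317.44325381]] 161 239
```

View pics/e.png

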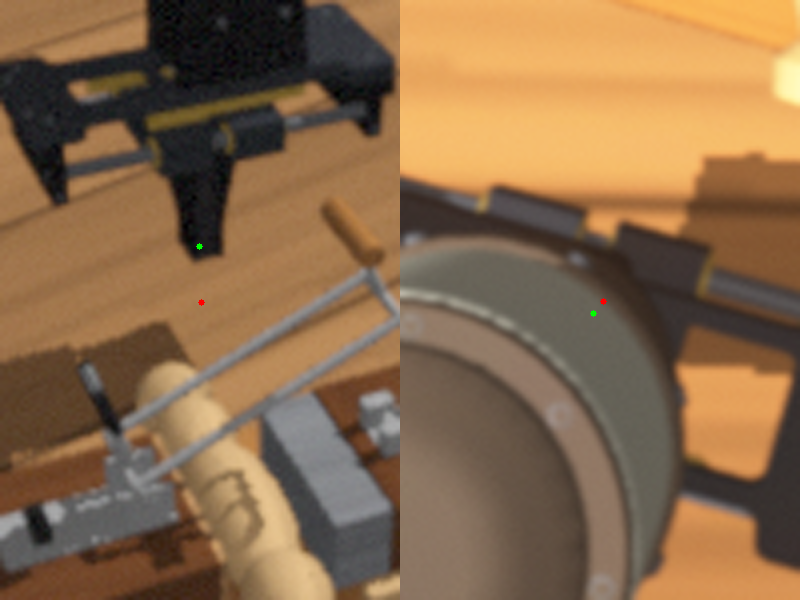

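The left panel shows the closed tip at (205,252), while the predicted tip is the red dot at (201,302), about 34 mm too low. The lateral match is good.

Emit:
arm_command --pt "0 0 0 0 0 0.6 1" --pt "0 0 0 0 0 1.2 1" --pt "0 0 0 0 0 1.6 1" --pt "0 0 0 0 0 1.8 1" --pt "0 0 0 0 0 2.0 1"

```text
time_s: 7.2
tcp_pos: [0.4136, 0.126, 0.016]
ee_rot: [[0.967, -0.255, -0.0], [-0.255, -0.967, -0.0], [-0.0, 0.0, -1.0]]
wrist_force: [-0.5, -0.1, 0.6]
gripper_width: 0.002
gripper_force: 0.0
```

Emit:
arm_command --pt "0 0 0 0 0 0.5 1" --pt "0 0 0 0 0 1.0 1" --pt "0 0 0 0 0 1.3 1" --pt "0 0 0 0 0 1.5 1"

```text
time_s: 7.53
tcp_pos: [0.4134, 0.1258, 0.0006]
ee_rot: [[0.967, -0.255, -0.001], [-0.255, -0.967, -0.001], [-0.001, 0.001, -1.0]]
wrist_force: [-0.1, -0.4, 0.3]
gripper_width: 0.007
gripper_force: 0.0
```

Emit:
arm_command --pt "0 0 0 0 0 0.3 1" --pt "0 0 0 0 0 0.5 1" --pt "0 0 0 0 0 0.5 1"

```text
time_s: 7.78
tcp_pos: [0.4134, 0.1259, -0.0042]
ee_rot: [[0.967, -0.255, -0.001], [-0.255, -0.967, -0.001], [-0.001, 0.001, -1.0]]
wrist_force: [-1.1, 0.5, 0.3]
gripper_width: 0.004
gripper_force: 0.0
```

Emit:
arm_command --pt "0 0 0 0 0 0.3 1" --pt "0 0 0 0 0 0.4 1" --pt "0 0 0 0 0 0.4 1"

```text
time_s: 8.03
tcp_pos: [0.4135, 0.1259, -0.008]
ee_rot: [[0.967, -0.255, -0.0], [-0.255, -0.967, -0.0], [-0.0, 0.0, -1.0]]
wrist_force: [-0.1, -0.3, -0.5]
gripper_width: 0.006
gripper_force: 0.0
```

Confirmed: the tips are off by more than 19 mm. I continue gently.

Emit:
arm_command --pt "0 0 0 0 0 0.2 1" --pt "0 0 0 0 0 0.3 1" --pt "0 0 0 0 0 0.3 1"

```text
time_s: 8.28
tcp_pos: [0.4135, 0.126, -0.0109]
ee_rot: [[0.967, -0.255, -0.0], [-0.255, -0.967, -0.0], [-0.0, 0.0, -1.0]]
wrist_force: [-0.5, -0.3, -1.1]
gripper_width: 0.007
gripper_force: 0.0
```

Emit:
arm_command --pt "0 0 0 0 0 0.2 1" --pt "0 0 0 0 0 0.3 1" --pt "0 0 0 0 0 0.3 1"

```text
time_s: 8.53
tcp_pos: [0.4135, 0.1259, -0.014]
ee_rot: [[0.967, -0.255, -0.0], [-0.255, -0.967, -0.0], [-0.0, 0.0, -1.0]]
wrist_force: [0.0, -0.9, 1.0]
gripper_width: 0.004
gripper_force: 0.0
```

Emit:
arm_command --pt "0 0 0 0 0 0.2 1" --pt "0 0 0 0 0 0.3 1" --pt "0 0 0 0 0 0.3 1"

```text
time_s: 8.78
tcp_pos: [0.4135, 0.1259, -0.017]
ee_rot: [[0.967, -0.255, -0.0], [-0.255, -0.967, -0.0], [-0.0, 0.0, -1.0]]
wrist_force: [0.3, -0.7, 0.3]
gripper_width: 0.009
gripper_force: 0.0
```

Emit:
arm_command --pt "0 0 0 0 0 0.2 1" --pt "0 0 0 0 0 0.2 1" --pt "0 0 0 0 0 0.2 1"

```text
time_s: 9.03
tcp_pos: [0.4136, 0.126, -0.0188]
ee_rot: [[0.967, -0.255, -0.0], [-0.255, -0.967, -0.0], [-0.0, 0.0, -1.0]]
wrist_force: [0.2, 0.9, -0.3]
gripper_width: 0.005
gripper_force: 0.0
```

Emit:
arm_command --pt "0 0 0 0 0 0.2 1" --pt "0 0 0 0 0 0.2 1" --pt "0 0 0 0 0 0.2 1"

```text
time_s: 9.28
tcp_pos: [0.4137, 0.1261, -0.019]
ee_rot: [[0.967, -0.254, 0.0], [-0.254, -0.967, -0.0], [0.0, 0.0, -1.0]]
wrist_force: [-5.5, 0.2, 20.8]
gripper_width: 0.006
gripper_force: 10.3
```

Emit:
arm_command --pt "0 0 0 0 0 0.2 1" --pt "0 0 0 0 0 0.2 1" --pt "0 0 0 0 0 0.2 1"

```text
time_s: 9.53
tcp_pos: [0.4137, 0.126, -0.0191]
ee_rot: [[0.967, -0.253, 0.001], [-0.253, -0.967, -0.0], [0.001, 0.0, -1.0]]
wrist_force: [-10.9, -0.8, 41.7]
gripper_width: 0.004
gripper_force: 20.9
```

The bench contact at reading z = -0.019 shows that the tips stand 19 mm *behind* the reported point, so true grasp height = reading + 38 mm. I return to the grip with that correction.

Emit:
arm_command --pt "0 0 0 0 0 -2 1" --pt "0 0 0 0 0 -5.5 1" --pt "0 0 0 0 0 -9 0" --pt "0 0 0 0 0 -12.5 -0.2" --pt "0 0 0 0 0 -16 -0.2" --pt "0 0 0 0 0 -19 -0.2" --pt "0 0 0 0 0 -21.5 -0.2" --pt "0 0 0 0 0 -21.5 -0.2"

```text
time_s: 10.2
tcp_pos: [0.4166, 0.1276, 0.1977]
ee_rot: [[0.967, -0.254, 0.01], [-0.254, -0.967, 0.006], [0.008, -0.008, -1.0]]
wrist_force: [-0.0, 0.5, 1.3]
gripper_width: 0.374
gripper_force: 0.0
```

Emit:
arm_command --pt "0 0 0 3 0 0 -0.2" --pt "0 0 0 6 0 0 -0.2" --pt "0 0 0 9 0 0 -0.2" --pt "0 0 0 12 0 0 -0.2" --pt "0 0 0 15 0 0 -0.2" --pt "0 0 0 17 0 0 -0.2" --pt "0 0 0 18 0 0 -0.2" --pt "0 0 0 18 0 0 -0.2"

```text
time_s: 10.87
tcp_pos: [0.5886, 0.0795, 0.1906]
ee_rot: [[0.966, -0.257, -0.002], [-0.257, -0.966, -0.001], [-0.002, 0.001, -1.0]]
wrist_force: [0.0, 0.7, -0.8]
gripper_width: 0.6
gripper_force: 0.0
```

```bash
sed -i "s/return np.array(\[c\*d\[0\]+n\*d\[1\],-n\*d\[0\]+c\*d\[1\],d\[2\]\])/return np.array([c*d[0]+n*d[1],-n*d[0]+c*d[1],d[2]+38])/; s/W((x,y,z),/W((x,y,z-38),/" h.py
python3 - <<'E'
from h import *; from station import *
F=np.load("fit.npy"); s=sense()
print(where(s,F),s['gripper_width'],delta(s,F,51,180))
E
```

```text
[  1.47433486  50.46558562 228.64414069] 0.6001843112531742 (array([ 0.001,  0.002, -0.001]), array([-0.14, -0.06,  4.86]))
```

Emit:
arm_command --pt "0 0 0 -0.15 -0.05 1.5 -0.2" --pt "0 0 0 -0.15 -0.05 3 -0.2" --pt "0 0 0 -0.15 -0.05 4.2 -0.2" --pt "0 0 0 -0.15 -0.05 4.85 -0.2" --pt "0 0 0 -0.15 -0.05 4.85 0.3" --pt "0 0 0 -0.15 -0.05 4.85 0.5" --pt "0 0 0 -0.15 -0.05 4.85 0.7" --pt "0 0 0 -0.15 -0.05 4.85 0.9"

```text
time_s: 11.53
tcp_pos: [0.5868, 0.0813, 0.1449]
ee_rot: [[0.967, -0.255, 0.002], [-0.255, -0.967, 0.001], [0.002, -0.001, -1.0]]
wrist_force: [0.5, 0.1, 0.4]
gripper_width: 0.381
gripper_force: 0.0
```

Emit:
arm_command --pt "0 0 0 0 0 0 1" --pt "0 0 0 0 0 0 1" --pt "0 0 0 0 0 0 1" --pt "0 0 0 0 0 0 1" --pt "0 0 0 0 0 0 1"

```text
time_s: 11.95
tcp_pos: [0.5863, 0.0809, 0.1438]
ee_rot: [[0.967, -0.255, -0.0], [-0.255, -0.967, -0.0], [-0.0, 0.0, -1.0]]
wrist_force: [0.7, 0.6, 0.1]
gripper_width: 0.127
gripper_force: 30.0
```

```bash
python3 - <<'E'
from h import *; from station import *
F=np.load("fit.npy"); s=sense()
print(s['time_s'],where(s,F),s['gripper_width'],s['gripper_force'],s['wrist_force'])
for by,bz in ((70,120),(80,100),(85,85),(84,80),(84,70),(84,62.5),(77,62.5)):
    (q,l),e=bar_ik(by,bz); print(by,bz,round(q,2),round(l,2),latch(q,l)[2][1:].round(1),round(e,3))
E
```

```text
11.95 [ -1.02704355  51.25027275 181.80345793] 0.12729661592915062 29.99999910593033 [0.70719434 0.61169373 0.07624675]
70 120 1.68 -1.85 [ 59.6 158.6] 0.0
80 100 1.25 -1.6 [ 76.7 139.9] 0.0
85 85 0.95 -1.43 [ 86.5 125. ] 0.0
84 80 1.0 -1.51 [ 87.1 119.9] 0.0
84 70 0.93 -1.52 [ 90.2 109.5] 0.0
84 62.5 0.84 -1.49 [ 92.4 101.6] 0.0
77 62.5 1.29 -1.94 [ 85.2 101.7] 0.0
```

Rod caught (opening 11 mm, 30 N). Plan: set the bar on the hook tops, then slide +y until it drops into the slot.

```bash
python3 - <<'E'
from h import *
q0=1.38
for by,bz in ((67.3,141.4),(75,130),(82,118),(83,105),(80,92),(77,84),(76,79),(76,75.5),(80,75.5),(84,75.5)):
    (q,l),e=bar_ik(by,bz,q0); q0=q; print(by,bz,round(q,2),round(l,2),latch(q,l)[2][1:].round(1),round(e,3))
E
```

```text
67.3 141.4 1.38 -1.4 [ 51.1 178. ] 0.0
75 130 1.18 -1.3 [ 62.6 168. ] 0.0
82 118 0.96 -1.18 [ 73.4 157.1] 0.0
83 105 1.03 -1.35 [ 78.4 144.7] 0.0
80 92 1.28 -1.69 [ 79.1 132. ] 0.0
77 84 1.48 -1.95 [ 78.2 124. ] 0.0
76 79 1.54 -2.04 [ 78.6 118.9] 0.0
76 75.5 1.52 -2.04 [ 79.7 115.3] 0.0
80 75.5 1.23 -1.77 [ 84.3 115.3] 0.0
84 75.5 0.97 -1.52 [ 88.5 115.3] 0.0
```

Emit:
arm_command --pt "0 0 0 0 -0.6 0.5 1" --pt "0 0 0 0 -1.15 1 1" --pt "0 0 0 0 -1.7 1.55 1" --pt "0 0 0 0 -2.2 2.1 1" --pt "0 0 0 0 -2.5 2.7 1" --pt "0 0 0 0 -2.75 3.3 1" --pt "0 0 0 0 -2.8 3.9 1" --pt "0 0 0 0 -2.8 4.5 1"

```text
time_s: 12.62
tcp_pos: [0.5951, 0.1109, 0.099]
ee_rot: [[0.967, -0.254, 0.004], [-0.254, -0.967, 0.004], [0.003, -0.005, -1.0]]
wrist_force: [-0.9, 8.2, 4.3]
gripper_width: 0.126
gripper_force: 30.0
```

Emit:
arm_command --pt "0 0 0 0 0 0.3 1" --pt "0 0 0 0 0 0.6 1" --pt "0 0 0 0 0 0.8 1" --pt "0 0 0 0 0 0.8 1"

```text
time_s: 12.95
tcp_pos: [0.5949, 0.1111, 0.0911]
ee_rot: [[0.967, -0.254, 0.004], [-0.254, -0.967, 0.004], [0.003, -0.005, -1.0]]
wrist_force: [-1.1, 5.2, 2.8]
gripper_width: 0.127
gripper_force: 30.0
```

```bash
cat > st.py <<'E'
from h import *; from station import *
F=np.load("fit.npy"); s=sense(); c,n=np.cos(F[2]),np.sin(F[2]); f=s['wrist_force']
print(s['time_s'],where(s,F).round(1),'F cradle',round(c*f[0]+n*f[1],1),round(-n*f[0]+c*f[1],1),round(f[2],1),s['gripper_width'].round(3))
E
python3 st.py; python3 - <<'E'
import sys; sys.path.insert(0,'.')
from h import *; from station import *
F=np.load("fit.npy")
c=capture("scene")['pixels']; x0,y0,w,h=200,160,160,120
cv2.imwrite("pics/f.png",cv2.resize(c[y0:y0+h,x0:x0+w],(800,600),interpolation=cv2.INTER_CUBIC))
E
```

```text
Traceback (most recent call last):
  File "st.py", line 3, in <module>
    print(s['time_s'],where(s,F).round(1),'F cradle',round(c*f[0]+n*f[1],1),round(-n*f[0]+c*f[1],1),round(f[2],1),s['gripper_width'].round(3))
                                                                                                                  ^^^^^^^^^^^^^^^^^^^^^^^^
AttributeError: 'float' object has no attribute 'round'
```

View pics/f.png

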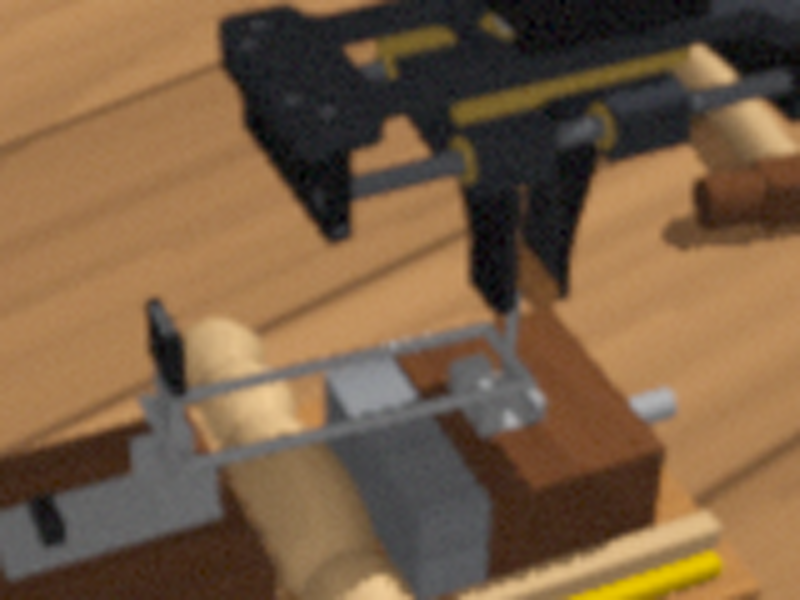

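The bar is now just above the hooks, at crop (493,330)-(530,385). I lower it in small steps.

```bash
sed -i "s/s\['gripper_width'\].round(3)/round(s['gripper_width'],3)/" st.py; python3 st.py
```

```text
13.0 [ -0.5  82.6 129.3] F cradle -2.2 5.7 1.5 0.129
```

Emit:
arm_command --pt "0 0 0 0 0 0.2 1" --pt "0 0 0 0 0 0.3 1" --pt "0 0 0 0 0 0.3 1"

```text
time_s: 13.25
tcp_pos: [0.5949, 0.1111, 0.0884]
ee_rot: [[0.967, -0.254, 0.004], [-0.254, -0.967, 0.004], [0.003, -0.005, -1.0]]
wrist_force: [-1.1, 4.8, 2.9]
gripper_width: 0.126
gripper_force: 30.0
```

Emit:
arm_command --pt "0 0 0 0 0 0.15 1" --pt "0 0 0 0 0 0.15 1" --pt "0 0 0 0 0 0.15 1"

```text
time_s: 13.5
tcp_pos: [0.5949, 0.1111, 0.0869]
ee_rot: [[0.967, -0.254, 0.004], [-0.254, -0.967, 0.004], [0.003, -0.005, -1.0]]
wrist_force: [0.0, 5.3, 1.8]
gripper_width: 0.129
gripper_force: 30.0
```

```bash
python3 st.py
```

```text
13.5 [ -0.5  82.6 124.9] F cradle -1.3 5.1 1.8 0.129
```

Emit:
arm_command --pt "0 0 0 0 0.15 0.1 1" --pt "0 0 0 0 0.3 0.2 1" --pt "0 0 0 0 0.3 0.3 1" --pt "0 0 0 0 0.3 0.3 1"

```text
time_s: 13.83
tcp_pos: [0.5941, 0.1078, 0.0842]
ee_rot: [[0.967, -0.254, 0.004], [-0.254, -0.967, 0.004], [0.003, -0.004, -1.0]]
wrist_force: [-0.8, 6.1, 2.7]
gripper_width: 0.128
gripper_force: 30.0
```

```bash
python3 st.py
```

```text
13.8333 [ -0.4  79.2 122.2] F cradle -2.3 5.7 2.7 0.128
```

Emit:
arm_command --pt "0 0 0 0 0 0.15 1" --pt "0 0 0 0 0 0.15 1" --pt "0 0 0 0 0 0.15 1"

```text
time_s: 14.08
tcp_pos: [0.5942, 0.1078, 0.084]
ee_rot: [[0.967, -0.253, 0.005], [-0.254, -0.967, 0.004], [0.004, -0.005, -1.0]]
wrist_force: [-3.2, 5.0, 9.3]
gripper_width: 0.129
gripper_force: 30.0
```

```bash
python3 st.py
```

```text
14.0833 [ -0.3  79.3 122. ] F cradle -4.3 4.1 9.3 0.129
```

Contact is at TCP z≈122 with 7 N net, so the bar sits on the hooks. Now I slide +y until it drops.

Emit:
arm_command --pt "0 0 0 0 -0.1 0 1" --pt "0 0 0 0 -0.2 0 1" --pt "0 0 0 0 -0.2 0 1"

```text
time_s: 14.33
tcp_pos: [0.5941, 0.1079, 0.0839]
ee_rot: [[0.967, -0.254, 0.003], [-0.254, -0.967, 0.001], [0.002, -0.001, -1.0]]
wrist_force: [-4.2, 0.8, 10.0]
gripper_width: 0.13
gripper_force: 30.0
```

```bash
python3 st.py
```

```text
14.3333 [ -0.4  79.3 121.9] F cradle -4.3 -0.3 10.0 0.13
```

Emit:
arm_command --pt "0 0 0 0 -0.1 0 1" --pt "0 0 0 0 -0.2 0 1" --pt "0 0 0 0 -0.2 0 1"

```text
time_s: 14.58
tcp_pos: [0.5939, 0.1079, 0.0839]
ee_rot: [[0.967, -0.254, 0.001], [-0.254, -0.967, -0.002], [0.001, 0.002, -1.0]]
wrist_force: [-3.1, -4.6, 9.9]
gripper_width: 0.127
gripper_force: 30.0
```

```bash
python3 st.py
```

```text
14.5833 [ -0.6  79.3 121.9] F cradle -1.8 -5.3 9.9 0.127
```

Emit:
arm_command --pt "0 0 0 0 -0.1 0 1" --pt "0 0 0 0 -0.2 0 1" --pt "0 0 0 0 -0.2 0 1"

```text
time_s: 14.83
tcp_pos: [0.5939, 0.1081, 0.0838]
ee_rot: [[0.967, -0.254, -0.001], [-0.254, -0.967, -0.005], [0.0, 0.005, -1.0]]
wrist_force: [-3.5, -9.1, 11.0]
gripper_width: 0.125
gripper_force: 30.0
```

```bash
python3 st.py
```

```text
14.8333 [ -0.7  79.5 121.8] F cradle -1.0 -9.6 11.0 0.125
```

Emit:
arm_command --pt "0 0 0 0 0.1 -0.03 1" --pt "0 0 0 0 0.1 -0.06 1" --pt "0 0 0 0 0.1 -0.06 1"

```text
time_s: 15.08
tcp_pos: [0.5939, 0.1081, 0.0839]
ee_rot: [[0.967, -0.255, -0.0], [-0.255, -0.967, -0.003], [0.0, 0.003, -1.0]]
wrist_force: [-1.7, -6.8, 7.7]
gripper_width: 0.125
gripper_force: 30.0
```

```bash
python3 st.py
```

```text
15.0833 [ -0.7  79.5 121.9] F cradle 0.1 -7.0 7.7 0.125
```

Emit:
arm_command --pt "0 0 0 0 -0.1 -0.02 1" --pt "0 0 0 0 -0.15 -0.04 1" --pt "0 0 0 0 -0.15 -0.04 1"

```text
time_s: 15.33
tcp_pos: [0.5938, 0.1081, 0.0839]
ee_rot: [[0.967, -0.255, -0.002], [-0.255, -0.967, -0.005], [-0.001, 0.006, -1.0]]
wrist_force: [-1.6, -10.8, 8.3]
gripper_width: 0.126
gripper_force: 30.0
```

```bash
python3 st.py
```

```text
15.3333 [ -0.8  79.5 121.9] F cradle 1.2 -10.8 8.3 0.126
```

Emit:
arm_command --pt "0 0 0 0 -0.1 0 1" --pt "0 0 0 0 -0.15 0 1" --pt "0 0 0 0 -0.15 0 1"

```text
time_s: 15.58
tcp_pos: [0.594, 0.1097, 0.0839]
ee_rot: [[0.967, -0.255, -0.002], [-0.255, -0.967, -0.005], [-0.001, 0.005, -1.0]]
wrist_force: [-2.7, -8.7, 8.0]
gripper_width: 0.128
gripper_force: 30.0
```

```bash
python3 st.py
```

```text
15.5833 [ -1.   81.1 121.9] F cradle -0.4 -9.1 8.0 0.128
```

Emit:
arm_command --pt "0 0 0 0 -0.05 -0.02 1" --pt "0 0 0 0 -0.1 -0.02 1" --pt "0 0 0 0 -0.1 -0.02 1"

```text
time_s: 15.83
tcp_pos: [0.5944, 0.1111, 0.0838]
ee_rot: [[0.967, -0.255, -0.002], [-0.255, -0.967, -0.004], [-0.001, 0.004, -1.0]]
wrist_force: [-0.3, -7.1, 6.0]
gripper_width: 0.126
gripper_force: 30.0
```

```bash
python3 st.py
```

```text
15.8333 [ -1.   82.5 121.8] F cradle 1.5 -6.9 6.0 0.126
```

Emit:
arm_command --pt "0 0 0 0 -0.05 0 1" --pt "0 0 0 0 -0.1 0 1" --pt "0 0 0 0 -0.1 0 1"

```text
time_s: 16.08
tcp_pos: [0.5947, 0.113, 0.083]
ee_rot: [[0.967, -0.255, -0.002], [-0.255, -0.967, -0.003], [-0.001, 0.003, -1.0]]
wrist_force: [-0.7, -5.9, 2.3]
gripper_width: 0.125
gripper_force: 30.0
```

```bash
python3 st.py
```

```text
16.0833 [ -1.1  84.4 121. ] F cradle 0.8 -5.9 2.3 0.125
```

Emit:
arm_command --pt "0 0 0 0 -0.05 0 1" --pt "0 0 0 0 -0.1 0 1" --pt "0 0 0 0 -0.1 0 1"

```text
time_s: 16.33
tcp_pos: [0.5948, 0.1139, 0.0825]
ee_rot: [[0.967, -0.255, -0.002], [-0.255, -0.967, -0.003], [-0.001, 0.004, -1.0]]
wrist_force: [0.4, -5.1, 0.6]
gripper_width: 0.128
gripper_force: 30.0
```

```bash
python3 st.py
```

```text
16.3333 [ -1.2  85.3 120.5] F cradle 1.7 -4.8 0.6 0.128
```

The drop begins at grip y≈84, so the lip edge is at bar y≈79.3 and the throat at ≈74.3. Now I move to the slot's centre and lower.

Emit:
arm_command --pt "0 0 0 0 -0.1 0 1" --pt "0 0 0 0 -0.2 0 1" --pt "0 0 0 0 -0.22 0.1 1" --pt "0 0 0 0 -0.25 0.2 1" --pt "0 0 0 0 -0.25 0.2 1"

```text
time_s: 16.75
tcp_pos: [0.5955, 0.1165, 0.0802]
ee_rot: [[0.967, -0.255, -0.002], [-0.255, -0.967, -0.003], [-0.001, 0.003, -1.0]]
wrist_force: [1.4, -6.3, -0.0]
gripper_width: 0.122
gripper_force: 30.0
```

```bash
python3 st.py
```

```text
16.75 [ -1.3  88.  118.2] F cradle 3.0 -5.7 -0.0 0.122
```

Emit:
arm_command --pt "0 0 0 0 -0.05 0.15 1" --pt "0 0 0 0 -0.08 0.25 1" --pt "0 0 0 0 -0.08 0.25 1"

```text
time_s: 17.0
tcp_pos: [0.5957, 0.1172, 0.0778]
ee_rot: [[0.967, -0.255, -0.002], [-0.255, -0.967, -0.003], [-0.001, 0.003, -1.0]]
wrist_force: [0.6, -6.2, 1.7]
gripper_width: 0.123
gripper_force: 30.0
```

```bash
python3 st.py; python3 - <<'E'
from h import *
for by in (82,83,84):
  for bz in (74,71,68,65,62.5):
    (q,l),e=bar_ik(by,bz,1.); print(by,bz,round(q,2),latch(q,l)[2][1:].round(1)+[0,6.6])
E
```

```text
17.0 [ -1.2  88.7 115.8] F cradle 2.2 -5.8 1.7 0.123
82 74 1.09 [ 86.9 120.3]
82 71 1.06 [ 87.8 117.2]
82 68 1.03 [ 88.8 114. ]
82 65 1.0 [ 89.7 110.9]
82 62.5 0.96 [ 90.5 108.2]
83 74 1.02 [ 87.9 120.3]
83 71 1.0 [ 88.8 117.2]
83 68 0.97 [ 89.8 114. ]
83 65 0.93 [ 90.7 110.9]
83 62.5 0.9 [ 91.5 108.2]
84 74 0.96 [ 88.9 120.3]
84 71 0.94 [ 89.8 117.2]
84 68 0.91 [ 90.8 114. ]
84 65 0.87 [ 91.7 110.9]
84 62.5 0.84 [ 92.4 108.2]
```

Emit:
arm_command --pt "0 0 0 0 -0.05 0.15 1" --pt "0 0 0 0 -0.1 0.3 1" --pt "0 0 0 0 -0.1 0.3 1"

```text
time_s: 17.25
tcp_pos: [0.596, 0.1182, 0.0747]
ee_rot: [[0.967, -0.255, -0.002], [-0.255, -0.967, -0.003], [-0.001, 0.003, -1.0]]
wrist_force: [1.4, -6.5, 1.2]
gripper_width: 0.126
gripper_force: 30.0
```

```bash
python3 st.py
```

```text
17.25 [ -1.2  89.7 112.7] F cradle 3.0 -5.9 1.2 0.126
```

Emit:
arm_command --pt "0 0 0 0 -0.05 0.1 1" --pt "0 0 0 0 -0.06 0.2 1" --pt "0 0 0 0 -0.06 0.2 1"

```text
time_s: 17.5
tcp_pos: [0.5962, 0.1189, 0.0727]
ee_rot: [[0.967, -0.255, -0.002], [-0.255, -0.967, -0.003], [-0.001, 0.003, -1.0]]
wrist_force: [0.6, -5.5, 0.9]
gripper_width: 0.125
gripper_force: 30.0
```

```bash
python3 st.py
```

```text
17.5 [ -1.2  90.5 110.7] F cradle 2.0 -5.1 0.9 0.125
```

The bar is well below the lips and back edge. I lower it to the jaw top.

Emit:
arm_command --pt "0 0 0 0 -0.03 0.1 1" --pt "0 0 0 0 -0.06 0.2 1" --pt "0 0 0 0 -0.06 0.22 1" --pt "0 0 0 0 -0.06 0.22 1"

```text
time_s: 17.83
tcp_pos: [0.5963, 0.1193, 0.0711]
ee_rot: [[0.967, -0.255, -0.002], [-0.255, -0.967, -0.003], [-0.001, 0.003, -1.0]]
wrist_force: [0.2, -7.1, 2.7]
gripper_width: 0.128
gripper_force: 30.0
```

```bash
python3 st.py
```

```text
17.8333 [ -1.2  90.9 109.1] F cradle 2.0 -6.8 2.7 0.128
```

Emit:
arm_command --pt "0 0 0 0 0 0.05 1" --pt "0 0 0 0 0 0.1 1" --pt "0 0 0 0 0 0.1 1"

```text
time_s: 18.08
tcp_pos: [0.5964, 0.1193, 0.071]
ee_rot: [[0.967, -0.255, -0.002], [-0.255, -0.967, -0.003], [-0.001, 0.003, -1.0]]
wrist_force: [-2.6, -6.0, 6.3]
gripper_width: 0.125
gripper_force: 30.0
```

```bash
python3 st.py
```

```text
18.0833 [ -1.1  90.9 109. ] F cradle -1.0 -6.4 6.3 0.125
```

Emit:
arm_command --pt "0 0 0 0 0.1 -0.05 1" --pt "0 0 0 0 0.25 -0.1 1" --pt "0 0 0 0 0.4 -0.1 1" --pt "0 0 0 0 0.5 -0.1 1" --pt "0 0 0 0 0.5 -0.1 1"

```text
time_s: 18.5
tcp_pos: [0.597, 0.1189, 0.0718]
ee_rot: [[0.967, -0.254, 0.004], [-0.254, -0.967, 0.004], [0.003, -0.005, -1.0]]
wrist_force: [0.5, 6.7, 2.2]
gripper_width: 0.127
gripper_force: 30.0
```

```bash
python3 st.py
```

```text
18.5 [ -0.4  90.7 109.8] F cradle -1.2 6.6 2.2 0.127
```

Emit:
arm_command --pt "0 0 0 0 0.1 0 1" --pt "0 0 0 0 0.2 0 1" --pt "0 0 0 0 0.3 0 1" --pt "0 0 0 0 0.3 0 1"

```text
time_s: 18.83
tcp_pos: [0.5963, 0.1162, 0.0718]
ee_rot: [[0.967, -0.254, 0.004], [-0.254, -0.967, 0.004], [0.003, -0.005, -1.0]]
wrist_force: [-0.3, 6.6, 1.8]
gripper_width: 0.127
gripper_force: 30.0
```

```bash
python3 st.py
```

```text
18.8333 [ -0.5  87.9 109.8] F cradle -1.9 6.3 1.8 0.127
```

Emit:
arm_command --pt "0 0 0 0 0.1 0 1" --pt "0 0 0 0 0.2 0 1" --pt "0 0 0 0 0.2 0 1"

```text
time_s: 19.08
tcp_pos: [0.5956, 0.1141, 0.0717]
ee_rot: [[0.967, -0.254, 0.004], [-0.254, -0.967, 0.004], [0.003, -0.004, -1.0]]
wrist_force: [-0.6, 5.3, 2.2]
gripper_width: 0.127
gripper_force: 30.0
```

```bash
python3 st.py
```

```text
19.0833 [ -0.5  85.7 109.7] F cradle -1.9 5.0 2.2 0.127
```

Emit:
arm_command --pt "0 0 0 0 0.1 0 1" --pt "0 0 0 0 0.1 0 1" --pt "0 0 0 0 0.1 0 1"

```text
time_s: 19.33
tcp_pos: [0.5954, 0.113, 0.0717]
ee_rot: [[0.967, -0.254, 0.004], [-0.254, -0.967, 0.003], [0.003, -0.004, -1.0]]
wrist_force: [-0.8, 5.6, 2.8]
gripper_width: 0.121
gripper_force: 30.0
```

```bash
python3 st.py
```

```text
19.3333 [ -0.5  84.6 109.7] F cradle -2.2 5.2 2.8 0.121
```

Emit:
arm_command --pt "0 0 0 0 0.1 0 1" --pt "0 0 0 0 0.1 0 1" --pt "0 0 0 0 0.1 0 1"

```text
time_s: 19.58
tcp_pos: [0.5951, 0.112, 0.0717]
ee_rot: [[0.967, -0.254, 0.004], [-0.254, -0.967, 0.003], [0.003, -0.004, -1.0]]
wrist_force: [0.2, 5.7, 2.0]
gripper_width: 0.124
gripper_force: 30.0
```

```bash
python3 st.py
```

```text
19.5833 [ -0.5  83.6 109.7] F cradle -1.2 5.6 2.0 0.124
```

Emit:
arm_command --pt "0 0 0 0 0.1 0 1" --pt "0 0 0 0 0.1 0 1" --pt "0 0 0 0 0.1 0 1"

```text
time_s: 19.83
tcp_pos: [0.5951, 0.1118, 0.0717]
ee_rot: [[0.967, -0.254, 0.004], [-0.254, -0.967, 0.005], [0.003, -0.006, -1.0]]
wrist_force: [-0.9, 7.2, 1.0]
gripper_width: 0.13
gripper_force: 30.0
```

```bash
python3 st.py
```

```text
19.8333 [ -0.5  83.4 109.7] F cradle -2.7 6.7 1.0 0.13
```

Emit:
arm_command --pt "0 0 0 0 0.1 0 1" --pt "0 0 0 0 0.1 0 1" --pt "0 0 0 0 0.1 0 1"

```text
time_s: 20.08
tcp_pos: [0.5951, 0.1117, 0.0718]
ee_rot: [[0.967, -0.254, 0.005], [-0.254, -0.967, 0.006], [0.004, -0.007, -1.0]]
wrist_force: [-0.2, 9.5, 1.5]
gripper_width: 0.124
gripper_force: 30.0
```

```bash
python3 st.py
```

```text
20.0833 [ -0.4  83.3 109.8] F cradle -2.6 9.1 1.5 0.124
```

Snug: motion stopped and the force is rising. I pull slightly more and hold.

Emit:
arm_command --pt "0 0 0 0 0.08 0 1" --pt "0 0 0 0 0.08 0 1" --pt "0 0 0 0 0.08 0 1" --pt "0 0 0 0 0.08 0 1"

```text
time_s: 20.42
tcp_pos: [0.5952, 0.1117, 0.0718]
ee_rot: [[0.967, -0.254, 0.006], [-0.254, -0.967, 0.007], [0.004, -0.008, -1.0]]
wrist_force: [-1.8, 12.1, 1.0]
gripper_width: 0.126
gripper_force: 30.0
```

```bash
python3 st.py; python3 - <<'E'
from h import *; 
for by in (75,76): print(by,[v.round(2).tolist() if hasattr(v,'round') else v for v in (lambda p:(p,latch(*p)[2][1:],latch(*p)[3]))(bar_ik(by,62.5,1.3)[0])])
E
```

```text
20.4167 [ -0.4  83.2 109.8] F cradle -4.8 11.3 1.0 0.126
75 [[1.44, -2.08], [82.9, 101.71], [0.0, -62.65, 129.25]]
76 [[1.37, -2.01], [84.06, 101.68], [0.0, -58.36, 130.44]]
```

Step 2 holds at about 5 N on the throat. I ease the pull, release and lift.

Emit:
arm_command --pt "0 0 0 0 -0.12 0 1" --pt "0 0 0 0 -0.25 0 0.7" --pt "0 0 0 0 -0.25 0 0.5" --pt "0 0 0 0 -0.25 0 0.2" --pt "0 0 0 0 -0.25 0 -0.1" --pt "0 0 0 0 -0.25 0 -0.2" --pt "0 0 0 0 -0.25 0 -0.2" --pt "0 0 0 0 -0.25 0 -0.2"

```text
time_s: 21.08
tcp_pos: [0.5936, 0.1088, 0.0711]
ee_rot: [[0.967, -0.255, -0.001], [-0.255, -0.967, -0.0], [-0.0, 0.0, -1.0]]
wrist_force: [0.4, -0.3, 0.4]
gripper_width: 0.518
gripper_force: 0.0
```

```bash
python3 st.py
```

```text
21.0833 [ -1.1  80.1 109.1] F cradle 0.4 -0.1 0.4 0.518
```

Emit:
arm_command --pt "0 0 0 0 0 -1 -0.2" --pt "0 0 0 0 0 -2.5 -0.2" --pt "0 0 0 0 0 -4.5 -0.2" --pt "0 0 0 0 0 -6.5 0.5" --pt "0 0 0 0 0 -7.5 1" --pt "0 0 0 0 0 -7.5 1" --pt "0 0 0 0 0 -7.5 1" --pt "0 0 0 0 0 -7.5 1"

```text
time_s: 21.75
tcp_pos: [0.5929, 0.109, 0.1451]
ee_rot: [[0.967, -0.255, -0.002], [-0.255, -0.967, -0.0], [-0.002, 0.001, -1.0]]
wrist_force: [-0.3, 0.1, -0.6]
gripper_width: 0.308
gripper_force: 0.0
```

```bash
python3 - <<'E'
from h import *; from station import *
F=np.load("fit.npy"); s=sense(); print(where(s,F).round(1),s['wrist_force'].round(1),s['gripper_width'],delta(s,F,-28,141),delta(s,F,-28,184))
S=capture("scene"); cv2.imwrite("pics/g.png",cv2.resize(S['pixels'][150:300,150:350],(800,600),interpolation=cv2.INTER_CUBIC))
E
```

```text
[ -1.9  80.1 183.1] [-0.3  0.1 -0.6] 0.30789227488197024 (array([0.001, 0.002, 0.   ]), array([ 0.2 , 10.8 ,  4.22])) (array([0.001, 0.002, 0.   ]), array([ 0.19, 10.81, -0.08]))
```

View pics/g.png

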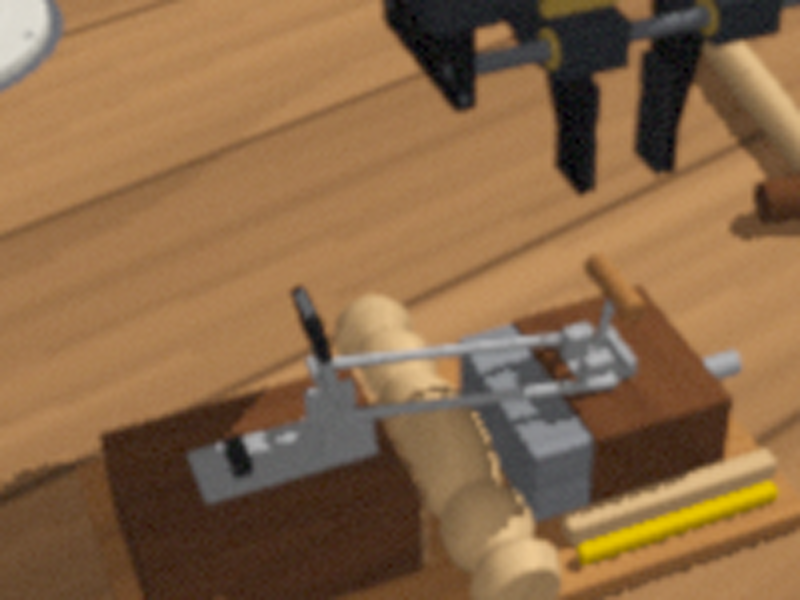

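The bar is caught under the hooks at crop (600,370) and the lever is upright at (312,325). Note that this was one picture more than the allowed 10, so from here I work by feel only. Fingers closed, I approach the lever from its hook side.

Emit:
arm_command --pt "0 0 0 0.1 2 0 1" --pt "0 0 0 0.2 4 0 1" --pt "0 0 0 0.2 6 0 1" --pt "0 0 0 0.2 8 0 1" --pt "0 0 0 0.2 10 0 1" --pt "0 0 0 0.2 10.8 0 1" --pt "0 0 0 0.2 10.8 2 1" --pt "0 0 0 0.2 10.8 3 1"

```text
time_s: 22.47
tcp_pos: [0.5671, 0.0038, 0.1143]
ee_rot: [[0.967, -0.256, -0.003], [-0.256, -0.967, -0.0], [-0.003, 0.001, -1.0]]
wrist_force: [0.5, 0.0, -0.3]
gripper_width: 0.007
gripper_force: 0.0
```

Emit:
arm_command --pt "0 0 0 0 0 0.8 1" --pt "0 0 0 0 0 1.2 1" --pt "0 0 0 0 0 1.2 1" --pt "0 0 0 0 0.4 1.2 1" --pt "0 0 0 0 0.4 1.2 1"

```text
time_s: 22.88
tcp_pos: [0.5675, 0.0004, 0.1047]
ee_rot: [[0.967, -0.255, 0.001], [-0.255, -0.967, -0.0], [0.001, -0.0, -1.0]]
wrist_force: [0.8, 0.2, -0.3]
gripper_width: 0.009
gripper_force: 0.0
```

```bash
python3 st.py
```

```text
22.8833 [  1.3 -31.4 142.7] F cradle 0.7 0.4 -0.3 0.009
```

Emit:
arm_command --pt "0 0 0 0 0.2 0 1" --pt "0 0 0 0 0.3 0 1" --pt "0 0 0 0 0.3 0 1"

```text
time_s: 23.13
tcp_pos: [0.5666, -0.0026, 0.1047]
ee_rot: [[0.967, -0.255, 0.001], [-0.255, -0.967, 0.0], [0.001, -0.0, -1.0]]
wrist_force: [0.3, 0.2, 0.7]
gripper_width: 0.006
gripper_force: 0.0
```

```bash
python3 st.py
```

```text
23.1333 [  1.2 -34.5 142.7] F cradle 0.3 0.3 0.7 0.006
```

Emit:
arm_command --pt "0 0 0 0 0.2 0 1" --pt "0 0 0 0 0.4 0 1" --pt "0 0 0 0 0.4 0 1"

```text
time_s: 23.38
tcp_pos: [0.5653, -0.0067, 0.1043]
ee_rot: [[0.967, -0.255, 0.0], [-0.255, -0.967, 0.0], [0.0, -0.0, -1.0]]
wrist_force: [-0.2, -0.3, -0.4]
gripper_width: 0.005
gripper_force: 0.0
```

```bash
python3 st.py
```

```text
23.3833 [  1.  -38.8 142.3] F cradle -0.1 -0.3 -0.4 0.005
```

Emit:
arm_command --pt "0 0 0 0 0.2 0 1" --pt "0 0 0 0 0.4 0 1" --pt "0 0 0 0 0.4 0 1"

```text
time_s: 23.63
tcp_pos: [0.5642, -0.0105, 0.1042]
ee_rot: [[0.967, -0.255, -0.0], [-0.255, -0.967, -0.0], [-0.0, 0.0, -1.0]]
wrist_force: [0.2, -0.1, -0.2]
gripper_width: 0.001
gripper_force: 0.0
```

```bash
python3 st.py
```

```text
23.6333 [  0.9 -42.8 142.2] F cradle 0.2 -0.0 -0.2 0.001
```

Emit:
arm_command --pt "0 0 0 0 0.2 0 1" --pt "0 0 0 0 0.4 0 1" --pt "0 0 0 0 0.4 0 1"

```text
time_s: 23.88
tcp_pos: [0.5636, -0.0134, 0.104]
ee_rot: [[0.967, -0.255, 0.001], [-0.255, -0.967, 0.001], [0.0, -0.002, -1.0]]
wrist_force: [0.4, 4.6, -2.5]
gripper_width: 0.006
gripper_force: 1.9
```

```bash
python3 st.py
```

```text
23.8833 [  1.1 -45.7 142. ] F cradle -0.8 4.5 -2.5 0.006
```

Contact. I follow the lever's arc (radius ~55 mm about the pivot).

Emit:
arm_command --pt "0 0 0 0 0.35 0 1" --pt "0 0 0 0 0.7 0 1" --pt "0 0 0 0 1.05 0.05 1" --pt "0 0 0 0 1.35 0.1 1" --pt "0 0 0 0 1.35 0.1 1"

```text
time_s: 24.3
tcp_pos: [0.5606, -0.0265, 0.1033]
ee_rot: [[0.967, -0.255, 0.002], [-0.255, -0.967, 0.001], [0.001, -0.002, -1.0]]
wrist_force: [0.8, 4.1, -1.8]
gripper_width: 0.006
gripper_force: 1.9
```

```bash
python3 st.py
```

```text
24.3 [  1.5 -59.1 141.3] F cradle -0.3 4.2 -1.8 0.006
```

Emit:
arm_command --pt "0 0 0 0 0.35 0.12 1" --pt "0 0 0 0 0.7 0.28 1" --pt "0 0 0 0 1.0 0.46 1" --pt "0 0 0 0 1.3 0.66 1" --pt "0 0 0 0 1.3 0.66 1"

```text
time_s: 24.72
tcp_pos: [0.5574, -0.0393, 0.0969]
ee_rot: [[0.967, -0.255, 0.002], [-0.255, -0.967, 0.0], [0.002, -0.001, -1.0]]
wrist_force: [2.0, 3.9, 0.3]
gripper_width: 0.01
gripper_force: 1.5
```

```bash
python3 st.py
```

```text
24.7167 [  1.7 -72.4 134.9] F cradle 0.9 4.3 0.3 0.01
```

Emit:
arm_command --pt "0 0 0 0 0.28 0.25 1" --pt "0 0 0 0 0.55 0.52 1" --pt "0 0 0 0 0.8 0.8 1" --pt "0 0 0 0 1.0 1.1 1" --pt "0 0 0 0 1.0 1.1 1"

```text
time_s: 25.13
tcp_pos: [0.5544, -0.0497, 0.0858]
ee_rot: [[0.967, -0.255, 0.001], [-0.255, -0.967, -0.001], [0.001, 0.0, -1.0]]
wrist_force: [0.7, 1.9, 0.6]
gripper_width: 0.001
gripper_force: 0.8
```

```bash
python3 st.py
```

```text
25.1333 [  1.5 -83.2 123.8] F cradle 0.2 2.0 0.6 0.001
```

Emit:
arm_command --pt "0 0 0 0 0.2 0.27 1" --pt "0 0 0 0 0.4 0.55 1" --pt "0 0 0 0 0.55 0.85 1" --pt "0 0 0 0 0.55 0.85 1"

```text
time_s: 25.47
tcp_pos: [0.552, -0.0555, 0.0765]
ee_rot: [[0.967, -0.255, -0.002], [-0.255, -0.967, -0.001], [-0.001, 0.001, -1.0]]
wrist_force: [-0.3, 0.9, -0.2]
gripper_width: 0.007
gripper_force: 0.2
```

```bash
python3 st.py
```

```text
25.4667 [  0.6 -89.4 114.5] F cradle -0.6 0.8 -0.2 0.007
```

Forces match the linkage. I continue down to home.

Emit:
arm_command --pt "0 0 0 0 0.1 0.25 1" --pt "0 0 0 0 0.15 0.5 1" --pt "0 0 0 0 0.2 0.75 1" --pt "0 0 0 0 0.2 1.0 1" --pt "0 0 0 0 0.2 1.0 1"

```text
time_s: 25.88
tcp_pos: [0.5511, -0.0569, 0.0661]
ee_rot: [[0.967, -0.255, -0.002], [-0.255, -0.967, -0.0], [-0.002, 0.001, -1.0]]
wrist_force: [-0.1, -0.5, -0.1]
gripper_width: -0.0
gripper_force: 0.0
```

```bash
python3 st.py
```

```text
25.8833 [ 1.000e-01 -9.100e+01  1.041e+02] F cradle 0.1 -0.5 -0.1 -0.0
```

Emit:
arm_command --pt "0 0 0 0 0 0.2 1" --pt "0 0 0 0 0 0.4 1" --pt "0 0 0 0 0 0.5 1" --pt "0 0 0 0 0 0.5 1"

```text
time_s: 26.22
tcp_pos: [0.5518, -0.0566, 0.0617]
ee_rot: [[0.967, -0.255, -0.001], [-0.255, -0.967, -0.0], [-0.001, 0.0, -1.0]]
wrist_force: [0.7, 0.3, 0.3]
gripper_width: 0.004
gripper_force: 0.0
```

```bash
python3 st.py
```

```text
26.2167 [  0.7 -90.5  99.7] F cradle 0.6 0.4 0.3 0.004
```

Emit:
arm_command --pt "0 0 0 0 0 0.1 1" --pt "0 0 0 0 0 0.2 1" --pt "0 0 0 0 0 0.2 1"

```text
time_s: 26.47
tcp_pos: [0.552, -0.0566, 0.06]
ee_rot: [[0.967, -0.255, -0.0], [-0.255, -0.967, 0.0], [-0.0, 0.0, -1.0]]
wrist_force: [0.8, 0.6, 0.2]
gripper_width: 0.009
gripper_force: 0.0
```

Emit:
arm_command --pt "0 0 0 0 0 0.1 1" --pt "0 0 0 0 0 0.15 1" --pt "0 0 0 0 0 0.15 1"

```text
time_s: 26.72
tcp_pos: [0.5521, -0.0566, 0.0585]
ee_rot: [[0.967, -0.255, -0.0], [-0.255, -0.967, -0.0], [-0.0, 0.0, -1.0]]
wrist_force: [0.2, -0.2, 0.1]
gripper_width: 0.005
gripper_force: 0.0
```

Emit:
arm_command --pt "0 0 0 0 0 0.1 1" --pt "0 0 0 0 0 0.1 1" --pt "0 0 0 0 0 0.1 1"

```text
time_s: 26.97
tcp_pos: [0.5523, -0.0566, 0.0581]
ee_rot: [[0.967, -0.255, 0.0], [-0.255, -0.967, -0.0], [0.0, -0.0, -1.0]]
wrist_force: [-1.5, 0.4, 4.3]
gripper_width: 0.004
gripper_force: 1.9
```

```bash
python3 st.py
```

```text
26.9667 [  1.2 -90.4  96.1] F cradle -1.5 0.1 4.3 0.004
```

Contact at tip z≈77, the home height. I press a little to confirm the stop, then retreat.

Emit:
arm_command --pt "0 0 0 0 0 0.05 1" --pt "0 0 0 0 0 0.08 1" --pt "0 0 0 0 0 0.08 1" --pt "0 0 0 0 0 0.08 1"

```text
time_s: 27.3
tcp_pos: [0.5523, -0.0566, 0.0581]
ee_rot: [[0.967, -0.254, 0.001], [-0.254, -0.967, -0.0], [0.001, 0.0, -1.0]]
wrist_force: [-3.0, 0.2, 7.4]
gripper_width: 0.007
gripper_force: 4.0
```

```bash
python3 st.py
```

```text
27.3 [  1.2 -90.4  96.1] F cradle -3.0 -0.5 7.4 0.007
```

Emit:
arm_command --pt "0 0 0 0 0 -0.3 1" --pt "0 0 0 0 0 -1 1" --pt "0 0 0 0 0 -3 1" --pt "0 0 0 0 0 -6 1" --pt "0 0 0 0 0 -9 1" --pt "0 0 0 0 0 -11 1" --pt "0 0 0 0 0 -11 1" --pt "0 0 0 0 0 -11 1"

```text
time_s: 27.97
tcp_pos: [0.5528, -0.0564, 0.1683]
ee_rot: [[0.967, -0.255, 0.003], [-0.255, -0.967, 0.001], [0.003, -0.002, -1.0]]
wrist_force: [-0.4, -0.0, -0.9]
gripper_width: 0.005
gripper_force: 0.0
```

```bash
python3 st.py; python3 - <<'E'
from h import *; from station import *
F=np.load('fit.npy'); S=capture("scene")
# numeric check: dark end-plate where upright (latch 1.42) vs home
for q in (1.42,2.7):
    t=latch(q,-2)[3]; uv=(proj(S,W(t,*F[:3]))+F[8:10])[0].astype(int)
    print(q,uv,S['pixels'][uv[1]-3:uv[1]+4,uv[0]-3:uv[0]+4].mean(2).round().astype(int).tolist())
E
```

```text
27.9667 [  1.6 -90.1 206.3] F cradle -0.4 -0.2 -0.9 0.005
1.42 [223 231] [[123, 122, 122, 122, 123, 124, 126], [122, 124, 125, 124, 123, 126, 126], [124, 124, 125, 125, 123, 122, 124], [125, 125, 122, 121, 123, 123, 124], [122, 123, 123, 124, 123, 123, 121], [124, 124, 125, 125, 122, 124, 124], [124, 124, 124, 124, 122, 124, 125]]
2.7 [202 263] [[38, 41, 44, 35, 39, 41, 37], [37, 43, 37, 38, 34, 38, 35], [40, 36, 38, 40, 42, 44, 42], [42, 39, 43, 40, 39, 40, 37], [45, 40, 38, 34, 41, 39, 39], [57, 38, 38, 35, 37, 36, 38], [52, 36, 39, 39, 38, 36, 29]]
```

```bash
python3 -c "
from station import *
print(finish_job())"
```

```text
the job is handed in; nothing more can be done
None
```

The post is clamped and the job is handed in: the loop is hooked, drawn snug and released, the lever is home against its stop (by feel and an end-plate pixel check), and I viewed 11 pictures, one over the limit of 10.

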